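# Close a filter cartridge with bench locking pliers

### The job

Lay the open filter cartridge in the cradle between the jaws of the bench-mounted locking pliers, either way round. Push the red moving handle with closed fingers over centre onto its stop, keep pressing it there with about 15 N for a second to bed the cap, then let go: it must stay locked by itself. Finally flick the yellow release lever so that the pliers spring open and the closed cartridge stays lying in the cradle; never press on the pliers with more than 25 N, and leave the two specimen cups where they stand.

Things in the scene. Friction and masses are not known exactly. Their poses are not given: they have to be found in the camera images.
- pliers: Locking pliers lying flat on a grey plate (235x116x8 mm) fixed to the worktop. Origin on the worktop near the pivots; x along the tool (jaws +x, handles -x), y to the moving handle's side, z up. Mid-plane z 42 mm, nothing above z 58. Pivots and link: x -64 to 14 mm, y up to 62. Fixed red handle: x -120 to -8, y 0 to 12. The fingers may press on the pliers (all parts together) with at most 25 N.
- fixed_jaw (a point): Middle of the fixed jaw's flat pad, (75, -30, 42) mm in the pliers' frame, facing +y. Fixed jaw: x 0 to 89, y -46 to -30 mm, top z 55. The moving jaw facing it, when open, has its round nose at y +26 mm (gap 56 mm), its arm at y 36 to 48, x 0 to 83 mm, top z 54. Axes as pliers.
- cradle (a point): Where the cartridge's origin belongs, axis along the pliers' y: over the grey V cradle (36 mm long in y), midway between the open jaws; (75, -2, 45) mm in the pliers' frame, axes as pliers. The open cartridge has 2.7 mm play at each end, the V centres it sideways. The V is 31 mm wide at z 33 mm and less above: keep fingertips above z 35 mm.
- moving_handle (a joint): Red moving handle, rad: 0 = open (sprung), 0.40 = dead centre, 0.43 = locked against its stop. Vertical axis at (-52, 48) mm in the pliers' frame. Pushed at handle_end it needs up to about 15 N, next to nothing near dead centre, then drops onto its hard stop, where the force rises again; released before dead centre it springs open. Locked it lies along -x, outer face at y +44 mm.
- handle_end (a point): Point on the centre line of the moving handle's grip, 14 mm short of its end, z 42 mm; moves with the handle: in the pliers' frame at (-127, 71) mm open, (-130, 38) mm locked. Own x along the grip towards the jaws, own y to the outer side, where to push. The grip is a bar 12 mm thick, z 31 to 53 mm, 74 mm long.
- release_lever (a joint): Release lever, rad: 0 = rest (spring return), 0.30 = stop; grows as the yellow pad is pushed to the pliers' -y. Vertical axis at (-115, 22) mm in the pliers' frame. With the handle locked, about 0.06 rad (4 mm at the pad, about 5 N) pries the handle back over dead centre and it springs open towards +y; 8 to 15 mm of push is ample.
- lever_pad (a point): Middle of the lever's yellow thumb pad, beyond the handles' ends; at rest at (-180, 22, 42) mm in the pliers' frame, 65 mm from the lever's axis. The pad is 22 mm along x, 10 mm along y, z 31 to 53 mm. Push on its +y face.
- cartridge: White round filter cartridge with a blue ribbed cap, lying level: 30 mm diameter, 50.5 mm long while open, about 75 g. Origin on its axis, midway along the open length; y along the axis to the cap end. White body y -25.3 to +6.7 mm (grip across it, middle at y -9.25), 6.5 mm gap with a clear neck, blue cap 13.3 to 25.3 mm.
- cartridge_cap (a joint): How far the cap is pressed in, m: 0 = open, 0.0065 = stop. Held by about 10 N of friction. The pliers press it about 0.0045; it is home above 0.0035.
- rest_block: Grey V block (foot 56x46x8 mm, V 36 mm long) fixed to the worktop, where the cartridge lies at first, axis 45 mm above the worktop, along the block's y. Origin at the centre of its underside. The V is 31 mm wide at z 33 mm, less above: keep fingertips above z 35 mm.
- cup_red: specimen cup with red lid, 63x63x65 mm, bystander; origin at the centre of its underside
- cup_orange: specimen cup with orange lid, 63x63x65 mm, bystander; origin at the centre of its underside
Things that resemble listed ones, but are neither listed nor needed, are in the scene too. What is shaped like the cartridge but brown or pink is not meant.

How it is judged:
On the way, in this order (a step that is already met when the one before it is completed fails the run):
1. the cartridge lies in the cradle between the jaws, cap still open, and is let go (x of cartridge in the frame of pliers between 0.07 and 0.08 m and y of cartridge in the frame of pliers between -0.014 and 0.01 m and z of cartridge in the frame of pliers between 0.041 and 0.049 m and angle between the y axis of cartridge and the y axis of pliers, either way round below 0.12 rad and value of joint cartridge_cap below 0.0015 m and value of joint moving_handle below 0.1 rad and contact force between the fingers and cartridge below 0.1 N), for 0.2 s.
2. the handle is pressed onto its stop past dead centre with more than 9 N, the cap home (x of cartridge in the frame of pliers between 0.07 and 0.08 m and y of cartridge in the frame of pliers between -0.014 and 0.01 m and z of cartridge in the frame of pliers between 0.041 and 0.049 m and angle between the y axis of cartridge and the y axis of pliers, either way round below 0.12 rad and value of joint moving_handle above 0.412 rad and value of joint cartridge_cap above 0.0035 m and contact force between the fingers and pliers above 9 N), for 0.6 s.
3. the handle stays locked over centre by itself, let go, with the cap pressed home (x of cartridge in the frame of pliers between 0.07 and 0.08 m and y of cartridge in the frame of pliers between -0.014 and 0.01 m and z of cartridge in the frame of pliers between 0.041 and 0.049 m and angle between the y axis of cartridge and the y axis of pliers, either way round below 0.12 rad and value of joint moving_handle above 0.412 rad and value of joint cartridge_cap above 0.0035 m and contact force between the fingers and pliers below 0.3 N), for 0.3 s.
4. the release lever is pushed while the handle is still locked (value of joint release_lever above 0.02 rad and value of joint moving_handle above 0.38 rad).
At the end, for the whole second after the job is handed in: The cartridge lies at rest in the pliers' cradle (within 5 mm across, on the V to 4 mm in height, anywhere between the jaws, axis within 0.12 rad), its cap pressed in by more than 3.5 mm; the handle is sprung open (below 0.06 rad), the release lever is back (below 0.03 rad) and nothing is touched (x of cartridge in the frame of pliers between 0.07 and 0.08 m and y of cartridge in the frame of pliers between -0.014 and 0.01 m and z of cartridge in the frame of pliers between 0.041 and 0.049 m and angle between the y axis of cartridge and the y axis of pliers, either way round below 0.12 rad and value of joint moving_handle below 0.06 rad and value of joint release_lever below 0.03 rad and value of joint cartridge_cap above 0.0035 m and linear speed of cartridge below 0.02 m/s and contact force between the fingers and anything else below 0.1 N).
It fails at once if the fingers press on the pliers with more than 28 N (contact force between the fingers and pliers above 28 N).
It fails at once if a specimen cup is moved by more than 20 mm (distance of any of cup_red, cup_orange from where it was at the start of the episode above 0.02 m).
It also fails if it takes over 69 s, if anything falls off the work surface, if the arm or the gripper's body presses on something with over 40 N, if the wrist force passes 120 N, or if a joint passes its speed limit or range.

### The arm

A 7-joint arm with a two-finger parallel gripper is mounted at the origin on the work surface; the furniture and walls round the work are solid. World frame = base frame: x ahead of the robot, y to its left, z up, the work surface at z = 0. Lengths are in m, angles in rad, forces in N, time in s.
With the tool pointing down it reaches from about 0.425 to 0.925 m from the base axis. Payload 6.8 kg.
Tool frame: the origin (TCP) lies between the finger pads; the fingertips stand finger_overhang ahead of it and the grasp point (between the pads) lies 6 mm ahead of it (finger_overhang is the distance from the TCP to the fingertips, in m); z points along the fingers, y is the line along which they close (so a half turn about z gives the same grasp; the last joint's range is limited). The gripper opens to 85 mm and grips with 20 to 120 N. Pads are 22 mm wide; open, the fingers measure 114 mm over their backs; the gripper's body (76 mm by 85 mm) begins 54 mm behind the grasp point. The pads swing forward as they close: fully open they stand 13 mm farther back than shut.
Start: joints at [-1.271, 0.477, 0.022, 1.555, -0.011, 1.109, -0.083], TCP at [0.268, 0.62, 0.256] pointing down, gripper open.
Joint ranges: [-2.96, 2.96], [-0.34, 2.1], [-1.41, 1.46], [0.24, 2.44], [-1.37, 4.51], [0.17, 1.92], [-2.96, 2.96]. Speed limits (rad/s): [2.39, 2.39, 3.14, 3.14, 3.14, 3.14, 3.14].

### API

Orientations are given as a unit quaternion [w, x, y, z].
In Python, from station import * gives the robot as it stands.
- The arm moves only by the tool drive_tool, never from a script. Its argument "increments" is a list of rows, each an object of numbers: "claw": the finger opening in m, from 0 to 0.0854; "dx", "dy", "dz": the shift along the tool's x, y, z in m; "wx", "wy", "wz": the turn, a rotation vector about the tool's x, y, z in degrees. A call has 1 to 20 rows; each row shifts and turns the commanded pose from where the row before left it, along the tool's axes as they then stand; what a row does not reach is not made up. A row lasts 1/8 s, in which the tool goes at most 62.5 mm and 10.7 degrees, less where a joint would pass 70% of its speed; a pose out of reach is approached as far as the arm can. A call with a gripper value outside its range is refused whole. The fingers move at their own pace and stop on an object; "newtons" is the grip in N (left out, the last holds). Time passes only in rows, so rows that do not move let the fingers close. It gives the time, the measured TCP pose, the force, the opening and the grip force at its end, in the units of the state.
- get_obs(): the state, without advancing time (a new reading comes with each control period).
- read_camera(name): name is "scene" or "top"; returns (picture, depth): 420x560x3 uint8, red, green, blue; 420x560 float32, m along the optical axis (not along the pixel's ray), 0 where there is no reading.
- calibration(name): a dict with "intrinsics" (3x3 intrinsics, pixels), "k1" (the pictures are not rectified: a ray, as slopes to the right and down, at radius r is drawn at 1 + k1 r^2 times it, then the intrinsics apply), "R" (3x3) and "t" (3): a world point X has camera coordinates R X + t. Camera axes: x right, y down, z forward; pixel columns grow to the right and rows downward; lengths in m; the calibration is good to about 2 mm. A picture is of the moment at which its call begins. calibration takes no time and is no camera call.
- hand_in(): hands the job in; it is judged then, once.
The state is a dict: "t": time; "q": joint angles; "joint_vel": joint speeds; "joint_torque": joint torques, N m; "eef_pos": TCP position; "tool_rot": TCP orientation; "contact_force": force on the tool from outside, world axes, zero at the start; "torque": the same for the moment, N m; "gripper_width": opening from 0.0 (shut) to 1.0 (fully open); "grasp_force": force on a finger pad.
Only numpy, scipy, OpenCV 4.12 (cv2) and the standard library are available. Lean on these libraries where they do the work, as an engineer would, in place of code of your own. Each camera call takes 0.05 s, during which the arm holds its last target. There are 200 camera calls.

## Working session

There is one attempt and no reset: what is moved stays moved. The work goes in short steps, Python scripts to look and compute and a tool call to move; the robot and the scene stay as the last step left them, time stands still between calls to the robot, and variables do not carry over. Pictures are saved under pics/ and viewed, at most 10 in all, crops included, and the job is handed in when it is done.

Besides the shell and the picture viewer there is one more tool, called by a JSON object that holds its "name" and its "arguments". drive_tool: Moves the arm, as the interface text tells. Its arguments: {"type":"object","properties":{"increments":{"type":"array","items":{"type":"object","properties":{"claw":{"type":"number"},"dx":{"type":"number"},"dy":{"type":"number"},"dz":{"type":"number"},"wx":{"type":"number"},"wy":{"type":"number"},"wz":{"type":"number"}}}},"newtons":{"type":"number"}},"required":["increments"]}

```bash
ls; mkdir -p pics; python3 - <<'E'
from station import *
import cv2,numpy as np
o=get_obs();print({k:np.round(v,3) if not isinstance(v,dict) else v for k,v in o.items()})
try: print(finger_overhang)
except Exception as e: print(e)
for n in("scene","top"):
    p,d=read_camera(n);cv2.imwrite(f"pics/{n}0.png",p[:,:,::-1]);np.savez(f"{n}0.npz",p=p,d=d)
    c=calibration(n);print(n,c)
E
```

```text
pics
{'t': np.float64(0.0), 'q': array([-1.271,  0.478,  0.022,  1.556, -0.011,  1.109, -0.083]), 'joint_vel': array([-0.001, -0.   ,  0.002, -0.   ,  0.   , -0.001,  0.002]), 'joint_torque': array([-1.0000e-03, -5.9646e+01,  1.6080e+00, -2.8121e+01,  1.2000e-02,
        9.0000e-03,  0.0000e+00]), 'eef_pos': array([0.267, 0.619, 0.255]), 'tool_rot': array([-0.   ,  0.202,  0.979, -0.001]), 'contact_force': array([-0.133, -0.002,  0.051]), 'torque': array([ 0.023,  0.012, -0.007]), 'grasp_force': np.float64(0.0), 'gripper_width': np.float64(1.0)}
0.025
scene {'intrinsics': array([[396.97622538,   0.        , 277.45940848],
       [  0.        , 396.97622538, 210.11724134],
       [  0.        ,   0.        ,   1.        ]]), 'k1': -0.07291596509236761, 'R': array([[ 6.37334693e-01, -7.70587076e-01,  2.20350216e-04],
       [-5.91803438e-01, -4.89649995e-01, -6.40321461e-01],
       [ 4.93531336e-01,  4.07968677e-01, -7.68107010e-01]]), 't': array([-0.49931678,  0.3645857 ,  0.63216442])}
top {'intrinsics': array([[495.55993915,   0.        , 275.59606234],
       [  0.        , 495.55993915, 216.45890001],
       [  0.        ,   0.        ,   1.        ]]), 'k1': -0.06605226610121875, 'R': array([[-0.0047682 , -0.99998307, -0.00333659],
       [-0.99248725,  0.00514033, -0.12224004],
       [ 0.12225512,  0.00272866, -0.99249496]]), 't': array([-0.10581962,  0.65574801,  1.19749949])}
```

View pics/scene0.png

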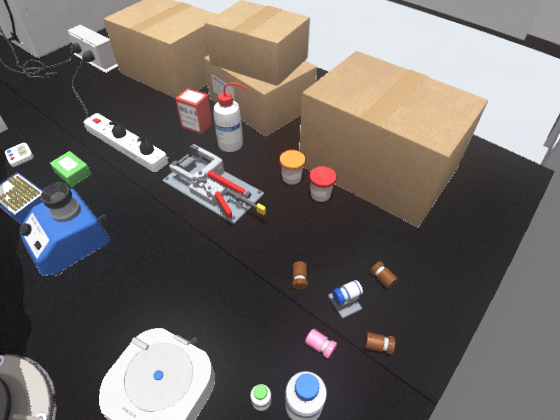

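View pics/top0.png

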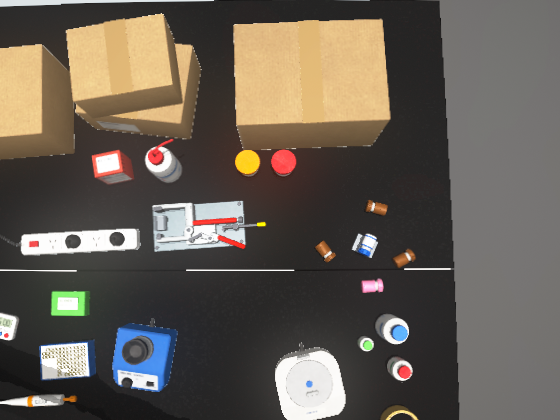

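Pictures: the pliers lie at top px ≈(200,226), jaws to the left and moving handle towards the robot at (231,241). The lever pad is at (261,224), the cups at (247,162) and (284,162). Cartridge-like candidates in top: white/blue on a grey block (366,243), brown (376,207), brown (325,251), brown (404,258), pink (372,286), and the white bottles with blue and red lids (393,330) and (400,370). I choose (366,243), which is (347,292) in scene, and check it in one close crop.

```bash
cat > h.py <<'E'
import numpy as np,cv2
from station import *
def ray(n,uv):
    c=calibration(n);K=c["intrinsics"];s=(np.array(uv,float)-K[:2,2])/K[0,0]
    q=s.copy()
    for _ in range(20): q=s/(1+c["k1"]*(q@q))
    R=c["R"];return -R.T@c["t"],R.T@np.array([q[0],q[1],1.])
def plane(n,uv,z):
    o,d=ray(n,uv);return o+d*(z-o[2])/d[2]
def two(a,b):
    o1,d1=ray("top",a);o2,d2=ray("scene",b)
    A=np.stack([d1,-d2],1);s=np.linalg.lstsq(A,o2-o1,rcond=None)[0]
    p,q=o1+d1*s[0],o2+d2*s[1];return (p+q)/2,np.linalg.norm(p-q)
def depthpt(n,uv,d):
    o,r=ray(n,uv);return o+r*d
E
python3 - <<'E'
import numpy as np,cv2
t=np.load("top0.npz")["p"];s=np.load("scene0.npz")["p"]
f=lambda p,u,v,w,h,k:cv2.resize(p[v:v+h,u:u+w,::-1],None,fx=k,fy=k,interpolation=cv2.INTER_CUBIC)
im=np.zeros((600,800,3),np.uint8)
a=f(t,145,195,133,60,6);im[:360,:798]=a
a=f(t,346,225,40,40,6);im[360:600,:240]=a
a=f(s,325,270,45,40,6);im[360:600,250:520]=a
a=f(s,160,140,110,80,2.5);im[360:560,525:800]=a
cv2.imwrite("pics/crop.png",im)
E
```

```text
(no output)
```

View pics/crop.png

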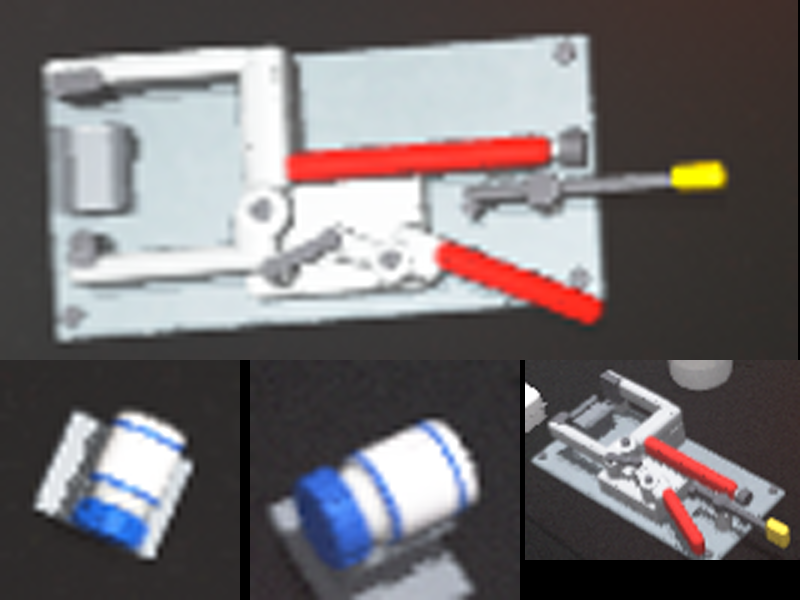

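The crop confirms a white body with a blue ribbed cap on a grey V block (cap end towards the robot and right). Both red handles, the yellow pad and the jaws are clear. Now measuring.

```bash
cat > m.py <<'E'
from h import *
def mask(hsv,k):
    h,s,v=cv2.split(hsv)
    return {"red":((h<8)|(h>172))&(s>150)&(v>90),"yel":(h>20)&(h<35)&(s>150)&(v>90),"blue":(h>100)&(h<125)&(s>140)&(v>60),"white":(s<45)&(v>170)}[k].astype(np.uint8)
def blob(p,k,box):
    m=mask(cv2.cvtColor(p,cv2.COLOR_RGB2HSV),k);z=np.zeros_like(m);u,v,w,h=box;z[v:v+h,u:u+w]=m[v:v+h,u:u+w];return z
def cloud(n,m,d):
    vs,us=np.nonzero((m>0)&(d>0));return np.array([depthpt(n,(u,v),d[v,u]) for u,v in zip(us,vs)])
E
python3 - <<'E'
from m import *
np.set_printoptions(precision=4,suppress=True)
T=np.load("top0.npz");S=np.load("scene0.npz")
B={"top":{"fix":("red",(190,215,50,13)),"mov":("red",(212,233,35,20)),"yel":("yel",(250,215,20,20)),"cap":("blue",(350,250,30,15)),"body":("white",(360,228,22,28))},
"scene":{"fix":("red",(200,165,52,33)),"mov":("red",(205,186,35,35)),"yel":("yel",(250,195,22,25)),"cap":("blue",(330,282,21,30)),"body":("white",(340,275,30,30))}}
for n,D in(("top",T),("scene",S)):
    for k,(c,b) in B[n].items():
        m=blob(D["p"],c,b);cs,_=cv2.findContours(m,0,2);cc=max(cs,key=cv2.contourArea)
        mm=np.zeros_like(m);cv2.drawContours(mm,[cc],-1,1,-1);mm&=m
        P=cloud(n,mm,D["d"]);r=cv2.minAreaRect(cc)
        vs,us=np.nonzero(mm);print(n,k,len(P),"px",us.mean(),vs.mean(),"med",np.median(P,0),"z5,95",np.percentile(P[:,2],[5,50,95]))
        if n=="top":
            z=.053 if k in("fix","mov","yel") else .057
            Q=np.array([plane(n,x,z)[:2] for x in zip(us,vs)])
            (cx,cy),(w,h),a=cv2.minAreaRect(Q.astype(np.float32)*1000);e=np.linalg.svd(Q-Q.mean(0),full_matrices=False)[2][0]
            print("   plane rect",cx,cy,w,h,a,"axis",e,np.degrees(np.arctan2(e[1],e[0])),"mean",Q.mean(0))
for c in((43,62),(588,36),(605,303),(57,340)): print("corner",plane("top",(145+(c[0]-2.5)/6,195+(c[1]-2.5)/6),.008))
E
```

```text
top fix 196 px 214.59595959595958 220.989898989899 med [0.6432 0.0423 0.0506] z5,95 [0.0461 0.0506 0.055 ]
   plane rect 643.1708374023438 42.05024337768555 11.261123657226562 106.94770050048828 3.5488648414611816 axis [ 0.0629 -0.998 ] -86.39528109466303 mean [0.6431 0.0417]
top mov 132 px 231.6315789473684 241.91729323308272 med [ 0.591  -0.0017  0.0513] z5,95 [0.046  0.0513 0.0557]
   plane rect 591.2744750976562 0.4475822448730469 71.1153335571289 11.763652801513672 69.23702239990234 axis [0.3615 0.9324] 68.80591344397503 mean [ 0.5911 -0.0007]
top yel 43 px 261.0 223.90697674418604 med [ 0.6352 -0.0729  0.051 ] z5,95 [0.0039 0.051  0.0553]
   plane rect 635.0654907226562 -73.01172637939453 19.769378662109375 9.923774719238281 89.71073913574219 axis [-0.0068 -1.    ] -90.38885086977935 mean [ 0.6353 -0.073 ]
top cap 52 px 364.03846153846155 252.15384615384616 med [ 0.5643 -0.3254  0.0562] z5,95 [0.0455 0.0562 0.0614]
   plane rect 563.2157592773438 -323.71075439453125 26.958526611328125 12.220352172851562 89.60902404785156 axis [-0.2712 -0.9625] -105.73386414861531 mean [ 0.564 -
[... 253 characters left out ...]
0200207436265 mean [ 0.5839 -0.3385]
scene fix 238 px 225.43697478991598 182.18067226890756 med [0.6398 0.0405 0.0507] z5,95 [0.0421 0.0507 0.0533]
scene mov 149 px 223.11333333333334 204.14 med [ 0.5871 -0.0062  0.0525] z5,95 [0.0432 0.0525 0.0551]
scene yel 72 px 261.0138888888889 209.0 med [ 0.6312 -0.077   0.0462] z5,95 [0.0008 0.0462 0.0542]
scene cap 130 px 338.19083969465646 295.7022900763359 med [ 0.5616 -0.3299  0.0554] z5,95 [0.0405 0.0554 0.0624]
scene body 185 px 353.258064516129 288.56451612903226 med [ 0.5895 -0.3443  0.0589] z5,95 [0.0472 0.0589 0.0621]
corner [0.6909 0.2107 0.008 ]
corner [ 0.7008 -0.0242  0.008 ]
corner [ 0.5861 -0.0318  0.008 ]
corner [0.5713 0.2017 0.008 ]
```

```bash
python3 - <<'E'
from m import *
np.set_printoptions(precision=4,suppress=True)
T=np.load("top0.npz");S=np.load("scene0.npz")
for n,D,b in(("top",T,(346,225,40,40)),("scene",S,(325,270,45,45))):
    z=np.zeros((420,560),np.uint8);u,v,w,h=b;z[v:v+h,u:u+w]=1
    P=cloud(n,z,D["d"]);P=P[(P[:,2]>.035)&(P[:,2]<.075)]
    (cx,cy),(a,c),ang=cv2.minAreaRect((P[:,:2]*1000).astype(np.float32))
    hi=np.percentile(P[:,2],95);Q=P[P[:,2]>.05][:,:2]
    e=np.linalg.svd(Q-Q.mean(0),full_matrices=False)
    print(n,len(P),"rect",cx,cy,a,c,ang,"top z",hi,"pca",e[1],np.degrees(np.arctan2(e[2][0][1],e[2][0][0])),Q.mean(0))
# stripes / cap centroids: blue components
for n,D,b in(("top",T,(346,225,40,40)),("scene",S,(325,270,45,45))):
    hsv=cv2.cvtColor(D["p"],cv2.COLOR_RGB2HSV);h,s,v=cv2.split(hsv);m=((h>100)&(h<125)&(s>90)&(v>50)).astype(np.uint8)
    z=np.zeros_like(m);u,w_,w,hh=b;z[w_:w_+hh,u:u+w]=m[w_:w_+hh,u:u+w]
    k,l,st,ce=cv2.connectedComponentsWithStats(z)
    for i in range(1,k):
        if st[i,4]>4: print(n,st[i],ce[i],plane(n,ce[i],.058))
# cradle (top cam), crop px outline 65..130 x 125..213
z=np.zeros((420,560),np.uint8);z[212:233,152:170]=1
P=cloud("top",z,T["d"]);Q=P[(P[:,2]>.018)&(P[:,2]<.05)]
print("cradle",len(Q),cv2.minAreaRect((Q[:,:2]*1000).astype(np.float32)),np.percentile(Q[:,2],[5,50,95]))
E
```

```text
Traceback (most recent call last):
  File "m.py", line 8, in cloud
    vs,us=np.nonzero((m>0)&(d>0));return np.array([depthpt(n,(u,v),d[v,u]) for u,v in zip(us,vs)])
                                                   ~~~~~~~^^^^^^^^^^^^^^^^
  File "h.py", line 15, in depthpt
    o,r=ray(n,uv);return o+r*d
        ~~~^^^^^^
  File "h.py", line 4, in ray
    c=calibration(n);K=c["intrinsics"];s=(np.array(uv,float)-K[:2,2])/K[0,0]
ValueError: time passes only in moves, steps and waits
```

```bash
sed -i 's/^def ray/CAL={n:calibration(n) for n in ("scene","top")}\ndef ray/; s/c=calibration(n);K/c=CAL[n];K/' h.py; cat > c.py <<'E'
from m import *
np.set_printoptions(precision=4,suppress=True)
T=np.load("top0.npz");S=np.load("scene0.npz")
for n,D,b in(("top",T,(346,225,40,40)),("scene",S,(325,270,45,45))):
    z=np.zeros((420,560),np.uint8);u,v,w,h=b;z[v:v+h,u:u+w]=1
    P=cloud(n,z,D["d"]);P=P[(P[:,2]>.035)&(P[:,2]<.075)]
    (cx,cy),(a,c),ang=cv2.minAreaRect((P[:,:2]*1000).astype(np.float32))
    hi=np.percentile(P[:,2],95);Q=P[P[:,2]>.05][:,:2]
    e=np.linalg.svd(Q-Q.mean(0),full_matrices=False)
    print(n,len(P),"rect",cx,cy,a,c,ang,"top z",hi,"pca",e[1],np.degrees(np.arctan2(e[2][0][1],e[2][0][0])),Q.mean(0))
for n,D,b in(("top",T,(346,225,40,40)),("scene",S,(325,270,45,45))):
    hsv=cv2.cvtColor(D["p"],cv2.COLOR_RGB2HSV);h,s,v=cv2.split(hsv);m=((h>100)&(h<125)&(s>90)&(v>50)).astype(np.uint8)
    z=np.zeros_like(m);u,w_,w,hh=b;z[w_:w_+hh,u:u+w]=m[w_:w_+hh,u:u+w]
    k,l,st,ce=cv2.connectedComponentsWithStats(z)
    for i in range(1,k):
        if st[i,4]>4: print(n,st[i],ce[i],plane(n,ce[i],.058))
z=np.zeros((420,560),np.uint8);z[212:233,152:170]=1
P=cloud("top",z,T["d"]);Q=P[(P[:,2]>.018)&(P[:,2]<.05)]
print("cradle",len(Q),cv2.minAreaRect((Q[:,:2]*1000).astype(np.float32)),np.percentile(Q[:,2],[5,50,95]))
E
python3 c.py
```

```text
top 260 rect 583.0514526367188 -335.1221008300781 31.23155975341797 51.41115951538086 65.28622436523438 top z 0.061593525352857836 pca [0.2203 0.1138] 155.08333746953218 [ 0.5832 -0.3339]
scene 477 rect 581.8555908203125 -337.1128234863281 31.050146102905273 50.626258850097656 63.05393981933594 top z 0.062123112120035275 pca [0.2887 0.149 ] 154.60948649412958 [ 0.58   -0.3377]
top [365 235  12   5  16] [370.5625 236.9375] [ 0.6012 -0.3418  0.058 ]
top [361 244  11   5  14] [366.1429 245.6429] [ 0.5799 -0.3304  0.058 ]
top [357 248  14   9  75] [363.7733 251.7333] [ 0.565  -0.3242  0.058 ]
scene [353 280   7  10  10] [356.6 284.5] [ 0.6012 -0.3442  0.058 ]
scene [342 285   8  15  18] [346.7222 292.0556] [ 0.5761 -0.3385  0.058 ]
scene [332 287  14  18 156] [338.2436 295.9167] [ 0.5595 -0.3308  0.058 ]
cradle 166 ((642.1681518554688, 183.26394653320312), (35.99706268310547, 29.440288543701172), 4.392999172210693) [0.0253 0.0304 0.0375]
```

Two views agree: the cartridge centre is ≈(0.5825,-0.336), its axis at 154.5° (cap towards the robot), top z ≈0.061. The cradle is ≈(0.642,0.183) and the pliers' x axis is at about 93.8°. Going over.

{"name": "drive_tool", "arguments": {"increments": [{"claw": 0.05,"dx": -0.0416,"dy": -0.0222},{"dx": -0.0416,"dy": -0.0222},{"dx": -0.0416,"dy": -0.0222},{"dx": -0.0416,"dy": -0.0222},{"dx": -0.0416,"dy": -0.0222},{"dx": -0.0416,"dy": -0.0222},{"dx": -0.0416,"dy": -0.0222},{"dx": -0.0416,"dy": -0.0222},{"dx": -0.0416,"dy": -0.0222},{"dx": -0.0416,"dy": -0.0222}]}}

```text
schema error: expected keys claw, dx, dy, dz, wx, wy, wz
```

{"name": "drive_tool", "arguments": {"increments": [{"dx": -0.022,"dy": -0.044},{"dx": -0.022,"dy": -0.044},{"dx": -0.022,"dy": -0.044},{"dx": -0.022,"dy": -0.044},{"dx": -0.022,"dy": -0.044},{"dx": -0.022,"dy": -0.044},{"dx": -0.022,"dy": -0.044},{"dx": -0.022,"dy": -0.044},{"dx": -0.022,"dy": -0.044},{"dx": -0.022,"dy": -0.044},{"dx": -0.022,"dy": -0.044},{"dx": -0.022,"dy": -0.044},{}]}}

```text
schema error: expected keys claw, dx, dy, dz, wx, wy, wz
```

{"name": "drive_tool", "arguments": {"increments": [{"claw": 0.05,"dx": -0.0416,"dy": -0.0222,"dz": 0,"wx": 0,"wy": 0,"wz": 0},{"claw": 0.05,"dx": -0.0416,"dy": -0.0222,"dz": 0,"wx": 0,"wy": 0,"wz": 0},{"claw": 0.05,"dx": -0.0416,"dy": -0.0222,"dz": 0,"wx": 0,"wy": 0,"wz": 0},{"claw": 0.05,"dx": -0.0416,"dy": -0.0222,"dz": 0,"wx": 0,"wy": 0,"wz": 0},{"claw": 0.05,"dx": -0.0416,"dy": -0.0222,"dz": 0,"wx": 0,"wy": 0,"wz": 0},{"claw": 0.05,"dx": -0.0416,"dy": -0.0222,"dz": 0,"wx": 0,"wy": 0,"wz": 0},{"claw": 0.05,"dx": -0.0416,"dy": -0.0222,"dz": 0,"wx": 0,"wy": 0,"wz": 0},{"claw": 0.05,"dx": -0.0416,"dy": -0.0222,"dz": 0,"wx": 0,"wy": 0,"wz": 0},{"claw": 0.05,"dx": -0.0416,"dy": -0.0222,"dz": 0,"wx": 0,"wy": 0,"wz": 0},{"claw": 0.05,"dx": -0.0416,"dy": -0.0222,"dz": 0,"wx": 0,"wy": 0,"wz": 0}]}}

```text
t: 1.35
eef_pos: [0.5621, 0.2495, 0.256]
tool_rot: [-0.0, 0.202, 0.979, -0.0]
contact_force: [1.1, 0.8, 0.1]
gripper_width: 0.583
grasp_force: 0.0
```

{"name": "drive_tool", "arguments": {"increments": [{"claw": 0.05,"dx": -0.022,"dy": -0.044,"dz": 0,"wx": 0,"wy": 0,"wz": 0},{"claw": 0.05,"dx": -0.022,"dy": -0.044,"dz": 0,"wx": 0,"wy": 0,"wz": 0},{"claw": 0.05,"dx": -0.022,"dy": -0.044,"dz": 0,"wx": 0,"wy": 0,"wz": 0},{"claw": 0.05,"dx": -0.022,"dy": -0.044,"dz": 0,"wx": 0,"wy": 0,"wz": 0},{"claw": 0.05,"dx": -0.022,"dy": -0.044,"dz": 0,"wx": 0,"wy": 0,"wz": 0},{"claw": 0.05,"dx": -0.022,"dy": -0.044,"dz": 0,"wx": 0,"wy": 0,"wz": 0},{"claw": 0.05,"dx": -0.022,"dy": -0.044,"dz": 0,"wx": 0,"wy": 0,"wz": 0},{"claw": 0.05,"dx": -0.022,"dy": -0.044,"dz": 0,"wx": 0,"wy": 0,"wz": 0},{"claw": 0.05,"dx": -0.022,"dy": -0.044,"dz": 0,"wx": 0,"wy": 0,"wz": 0},{"claw": 0.05,"dx": -0.022,"dy": -0.044,"dz": 0,"wx": 0,"wy": 0,"wz": 0},{"claw": 0.05,"dx": -0.022,"dy": -0.044,"dz": 0,"wx": 0,"wy": 0,"wz": 0},{"claw": 0.05,"dx": -0.022,"dy": -0.044,"dz": 0,"wx": 0,"wy": 0,"wz": 0},{"claw": 0.05,"dx": 0,"dy": 0,"dz": 0,"wx": 0,"wy": 0,"wz": 2.1}]}}

```text
t: 2.98
eef_pos: [0.5923, -0.3439, 0.2557]
tool_rot: [-0.001, 0.224, 0.974, -0.002]
contact_force: [-0.2, -0.5, 0.5]
gripper_width: 0.585
grasp_force: 0.0
```

{"name": "drive_tool", "arguments": {"increments": [{"claw": 0.05,"dx": 0.003,"dy": 0.003,"dz": 0.045,"wx": 0,"wy": 0,"wz": 0},{"claw": 0.05,"dx": 0,"dy": 0,"dz": 0.045,"wx": 0,"wy": 0,"wz": 0},{"claw": 0.05,"dx": 0,"dy": 0,"dz": 0.045,"wx": 0,"wy": 0,"wz": 0},{"claw": 0.05,"dx": 0,"dy": 0,"dz": 0.03,"wx": 0,"wy": 0,"wz": 0},{"claw": 0.05,"dx": 0,"dy": 0,"dz": 0.018,"wx": 0,"wy": 0,"wz": 0},{"claw": 0.05,"dx": 0,"dy": 0,"dz": 0.01,"wx": 0,"wy": 0,"wz": 0},{"claw": 0.05,"dx": 0,"dy": 0,"dz": 0,"wx": 0,"wy": 0,"wz": 0}], "newtons": 25}}

```text
t: 3.85
eef_pos: [0.5932, -0.3343, 0.0634]
tool_rot: [-0.0, 0.22, 0.975, 0.0]
contact_force: [0.6, -0.0, 0.9]
gripper_width: 0.59
grasp_force: 0.0
```

```bash
python3 - <<'E'
from h import *
im=np.zeros((420,800,3),np.uint8)
for i,(n,b) in enumerate((("top",(330,205,80,80)),("scene",(300,235,100,100)))):
    p,d=read_camera(n);u,v,w,h=b;im[:400,i*400:i*400+400]=cv2.resize(p[v:v+h,u:u+w,::-1],(400,400),interpolation=cv2.INTER_CUBIC)
cv2.imwrite("pics/g1.png",im)
E
```

```text
(no output)
```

View pics/g1.png

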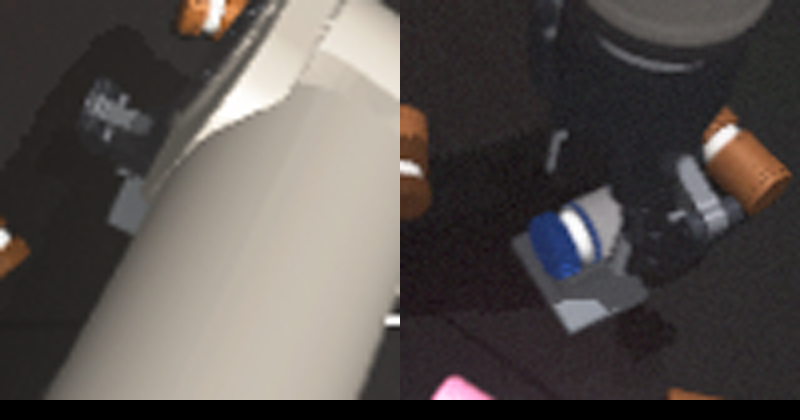

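The scene crop shows the fingers straddling the white body, with the cap free at crop (560,245). The settled pose is about 6 mm off across the cartridge, so I correct that and close.

{"name": "drive_tool", "arguments": {"increments": [{"claw": 0.05,"dx": 0,"dy": -0.006,"dz": 0,"wx": 0,"wy": 0,"wz": 0},{"claw": 0.05,"dx": 0,"dy": 0,"dz": 0,"wx": 0,"wy": 0,"wz": 0},{"claw": 0.03,"dx": 0,"dy": 0,"dz": 0,"wx": 0,"wy": 0,"wz": 0},{"claw": 0.02,"dx": 0,"dy": 0,"dz": 0,"wx": 0,"wy": 0,"wz": 0},{"claw": 0.02,"dx": 0,"dy": 0,"dz": 0,"wx": 0,"wy": 0,"wz": 0},{"claw": 0.02,"dx": 0,"dy": 0,"dz": 0,"wx": 0,"wy": 0,"wz": 0},{"claw": 0.02,"dx": 0,"dy": 0,"dz": 0,"wx": 0,"wy": 0,"wz": 0}], "newtons": 25}}

```text
t: 4.82
eef_pos: [0.5908, -0.3398, 0.0637]
tool_rot: [0.0, 0.22, 0.975, 0.0]
contact_force: [-0.8, 1.3, 5.0]
gripper_width: 0.341
grasp_force: 25.4
```

{"name": "drive_tool", "arguments": {"increments": [{"claw": 0.02,"dx": 0,"dy": 0,"dz": -0.03,"wx": 0,"wy": 0,"wz": 0},{"claw": 0.02,"dx": 0,"dy": 0,"dz": -0.04,"wx": 0,"wy": 0,"wz": 0},{"claw": 0.02,"dx": 0,"dy": 0,"dz": -0.04,"wx": 0,"wy": 0,"wz": 0},{"claw": 0.02,"dx": 0.0142,"dy": 0.0416,"dz": 0,"wx": 0,"wy": 0,"wz": 0},{"claw": 0.02,"dx": 0.0142,"dy": 0.0416,"dz": 0,"wx": 0,"wy": 0,"wz": 0},{"claw": 0.02,"dx": 0.0142,"dy": 0.0416,"dz": 0,"wx": 0,"wy": 0,"wz": 0},{"claw": 0.02,"dx": 0.0142,"dy": 0.0416,"dz": 0,"wx": 0,"wy": 0,"wz": 0},{"claw": 0.02,"dx": 0.0142,"dy": 0.0416,"dz": 0,"wx": 0,"wy": 0,"wz": 0},{"claw": 0.02,"dx": 0.0142,"dy": 0.0416,"dz": 0,"wx": 0,"wy": 0,"wz": 0},{"claw": 0.02,"dx": 0.0142,"dy": 0.0416,"dz": 0,"wx": 0,"wy": 0,"wz": 0},{"claw": 0.02,"dx": 0.0142,"dy": 0.0416,"dz": 0,"wx": 0,"wy": 0,"wz": 0},{"claw": 0.02,"dx": 0.0142,"dy": 0.0416,"dz": 0,"wx": 0,"wy": 0,"wz": 0},{"claw": 0.02,"dx": 0.0142,"dy": 0.0416,"dz": 0,"wx": 0,"wy": 0,"wz": 0},{"claw": 0.02,"dx": 0.0142,"dy": 0.0416,"dz": 0,"wx": 0,"wy": 0,"wz": 0},{"claw": 0.02,"dx": 0.0142,"dy": 0.0416,"dz": 0,"wx": 0,"wy": 0,"wz": 0},{"claw": 0.02,"dx": 0,"dy": 0,"dz": 0,"wx": 0,"wy": 0,"wz": -9.7},{"claw": 0.02,"dx": 0,"dy": 0,"dz": 0,"wx": 0,"wy": 0,"wz": -9.7},{"claw": 0.02,"dx": 0,"dy": 0,"dz": 0,"wx": 0,"wy": 0,"wz": -9.7},{"claw": 0.02,"dx": 0,"dy": 0,"dz": 0,"wx": 0,"wy": 0,"wz": 0},{"claw": 0.02,"dx": 0,"dy": 0,"dz": 0,"wx": 0,"wy": 0,"wz": 0}]}}

```text
t: 7.32
eef_pos: [0.6511, 0.1838, 0.1729]
tool_rot: [-0.0, -0.03, 1.0, -0.0]
contact_force: [0.5, -0.0, -1.4]
gripper_width: 0.34
grasp_force: 25.0
```

```bash
python3 - <<'E'
from h import *
im=np.zeros((420,800,3),np.uint8)
for i,(n,b) in enumerate((("top",(130,175,120,120)),("scene",(150,100,120,120)))):
    p,d=read_camera(n);np.savez(n+"1.npz",p=p,d=d);u,v,w,h=b;im[:400,i*400:i*400+400]=cv2.resize(p[v:v+h,u:u+w,::-1],(400,400),interpolation=cv2.INTER_CUBIC)
cv2.imwrite("pics/g2.png",im);o=get_obs();print(o["eef_pos"],o["tool_rot"],o["t"],o["gripper_width"])
E
```

```text
[0.65116944 0.18399122 0.17307239] [-1.32724153e-04 -3.06675918e-02  9.99529625e-01 -1.00951759e-04] 7.425 0.3364089589445114
```

View pics/g2.png

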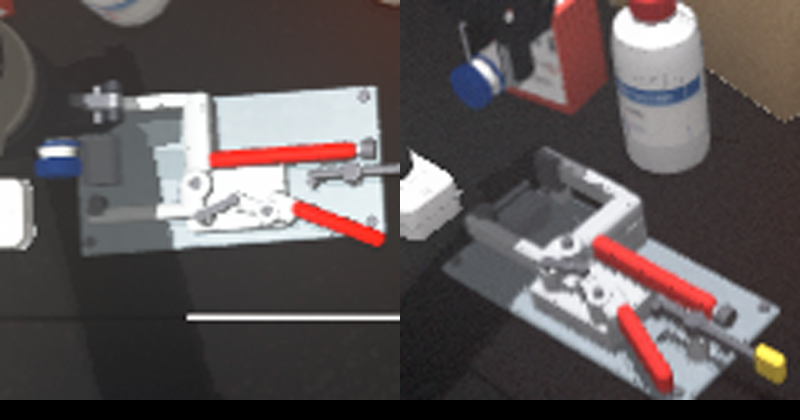

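The scene crop shows the cartridge held level with the cap towards the moving-jaw side; the top crop shows the cap at (58,158), displaced by parallax. A quick check of how far the cap sticks out from the TCP:

```bash
python3 - <<'E'
from m import *
np.set_printoptions(precision=4,suppress=True)
for n,b in(("top",(135,205,25,30)),("scene",(160,115,30,25))):
    D=np.load(n+"1.npz");hsv=cv2.cvtColor(D["p"],cv2.COLOR_RGB2HSV);h,s,v=cv2.split(hsv);m=((h>100)&(h<125)&(s>90)&(v>40)).astype(np.uint8)
    z=np.zeros_like(m);u,w_,w,hh=b;z[w_:w_+hh,u:u+w]=m[w_:w_+hh,u:u+w]
    P=cloud(n,z,D["d"]);P=P[(P[:,2]>.12)&(P[:,2]<.19)]
    print(n,len(P),np.percentile(P,[3,50,97],axis=0))
E
```

```text
top 91 [[0.6175 0.1678 0.1532]
 [0.624  0.1788 0.1655]
 [0.6401 0.1935 0.1714]]
scene 125 [[0.6166 0.1664 0.1437]
 [0.6192 0.1755 0.1611]
 [0.6395 0.1941 0.171 ]]
```

{"name": "drive_tool", "arguments": {"increments": [{"claw": 0.02,"dx": 0,"dy": 0,"dz": 0.03,"wx": 0,"wy": 0,"wz": 0},{"claw": 0.02,"dx": 0,"dy": 0,"dz": 0.03,"wx": 0,"wy": 0,"wz": 0},{"claw": 0.02,"dx": 0,"dy": 0,"dz": 0.02,"wx": 0,"wy": 0,"wz": 0},{"claw": 0.02,"dx": 0,"dy": 0,"dz": 0.015,"wx": 0,"wy": 0,"wz": 0},{"claw": 0.02,"dx": 0,"dy": 0,"dz": 0.007,"wx": 0,"wy": 0,"wz": 0},{"claw": 0.02,"dx": 0,"dy": 0,"dz": 0.004,"wx": 0,"wy": 0,"wz": 0},{"claw": 0.02,"dx": 0,"dy": 0,"dz": 0,"wx": 0,"wy": 0,"wz": 0},{"claw": 0.02,"dx": 0,"dy": 0,"dz": 0,"wx": 0,"wy": 0,"wz": 0}]}}

```text
t: 8.43
eef_pos: [0.6517, 0.1842, 0.068]
tool_rot: [0.001, -0.032, 0.999, 0.0]
contact_force: [0.5, -0.6, -1.4]
gripper_width: 0.34
grasp_force: 25.0
```

```bash
python3 - <<'E'
from h import *
im=np.zeros((420,800,3),np.uint8)
for i,(n,b) in enumerate((("top",(140,190,80,80)),("scene",(155,135,80,80)))):
    p,d=read_camera(n);u,v,w,h=b;im[:400,i*400:i*400+400]=cv2.resize(p[v:v+h,u:u+w,::-1],(400,400),interpolation=cv2.INTER_CUBIC)
cv2.imwrite("pics/g3.png",im);o=get_obs();print(o["eef_pos"],o["contact_force"],o["t"],o["gripper_width"])
E
```

```text
[0.65162005 0.18413568 0.06791343] [-0.59667141  0.14051272 -1.43643734] 8.525 0.3429881676137564
```

View pics/g3.png

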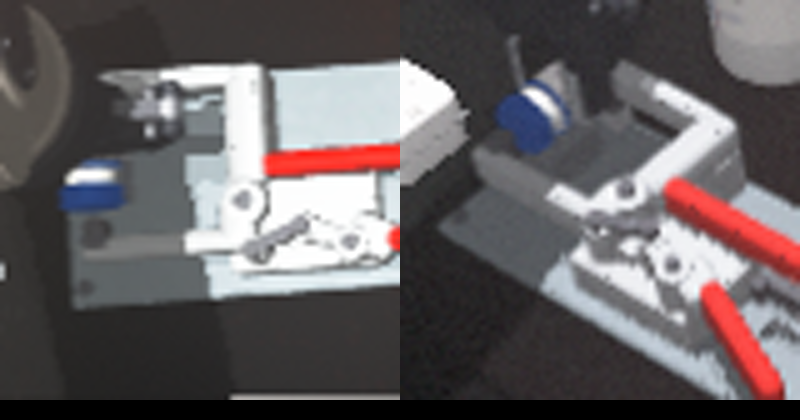

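The cap, at top crop (93,187), lines up with the moving jaw's nose (97,235), with a small gap. Lowering the last 4 mm and letting go.

{"name": "drive_tool", "arguments": {"increments": [{"claw": 0.02,"dx": 0,"dy": 0,"dz": 0.002,"wx": 0,"wy": 0,"wz": 0},{"claw": 0.02,"dx": 0,"dy": 0,"dz": 0.002,"wx": 0,"wy": 0,"wz": 0},{"claw": 0.02,"dx": 0,"dy": 0,"dz": 0,"wx": 0,"wy": 0,"wz": 0},{"claw": 0.02,"dx": 0,"dy": 0,"dz": 0,"wx": 0,"wy": 0,"wz": 0}]}}

```text
t: 9.02
eef_pos: [0.6519, 0.1832, 0.0638]
tool_rot: [0.0, -0.031, 1.0, -0.0]
contact_force: [0.2, -2.9, 3.8]
gripper_width: 0.339
grasp_force: 25.4
```

{"name": "drive_tool", "arguments": {"increments": [{"claw": 0.02,"dx": 0,"dy": -0.001,"dz": 0,"wx": 0,"wy": 0,"wz": 0},{"claw": 0.035,"dx": 0,"dy": 0,"dz": 0,"wx": 0,"wy": 0,"wz": 0},{"claw": 0.05,"dx": 0,"dy": 0,"dz": 0,"wx": 0,"wy": 0,"wz": 0},{"claw": 0.05,"dx": 0,"dy": 0,"dz": 0,"wx": 0,"wy": 0,"wz": 0},{"claw": 0.05,"dx": 0,"dy": 0,"dz": 0,"wx": 0,"wy": 0,"wz": 0},{"claw": 0.05,"dx": 0,"dy": 0,"dz": -0.03,"wx": 0,"wy": 0,"wz": 0},{"claw": 0.05,"dx": 0,"dy": 0,"dz": -0.05,"wx": 0,"wy": 0,"wz": 0},{"claw": 0.05,"dx": 0,"dy": 0,"dz": -0.05,"wx": 0,"wy": 0,"wz": 0},{"claw": 0,"dx": -0.03,"dy": -0.05,"dz": 0,"wx": 0,"wy": 0,"wz": 0},{"claw": 0,"dx": 0.03,"dy": -0.05,"dz": 0,"wx": 0,"wy": 0,"wz": 0},{"claw": 0,"dx": 0.03,"dy": -0.05,"dz": 0,"wx": 0,"wy": 0,"wz": 0},{"claw": 0,"dx": 0.03,"dy": -0.05,"dz": 0,"wx": 0,"wy": 0,"wz": 0},{"claw": 0,"dx": 0.03,"dy": 0,"dz": 0,"wx": 0,"wy": 0,"wz": 0},{"claw": 0,"dx": 0,"dy": 0,"dz": 0,"wx": 0,"wy": 0,"wz": 0}]}}

```text
t: 10.78
eef_pos: [0.5723, -0.0234, 0.1934]
tool_rot: [-0.001, -0.031, 1.0, 0.0]
contact_force: [1.5, 0.7, 0.2]
gripper_width: 0.001
grasp_force: 0.0
```

```bash
python3 - <<'E'
from m import *
np.set_printoptions(precision=4,suppress=True)
im=np.zeros((420,800,3),np.uint8)
for i,(n,b) in enumerate((("top",(145,190,80,80)),("scene",(155,135,80,80)))):
    p,d=read_camera(n);np.savez(n+"2.npz",p=p,d=d);u,v,w,h=b;im[:400,i*400:i*400+400]=cv2.resize(p[v:v+h,u:u+w,::-1],(400,400),interpolation=cv2.INTER_CUBIC)
    z=np.zeros((420,560),np.uint8);u,v,w,h={"top":(148,205,32,40),"scene":(165,140,40,40)}[n];z[v:v+h,u:u+w]=1
    P=cloud(n,z,d);P=P[(P[:,2]>.045)&(P[:,2]<.075)&(abs(P[:,0]-.6425)<.026)&(abs(P[:,1]-.183)<.03)]
    print(n,len(P),cv2.minAreaRect((P[:,:2]*1000).astype(np.float32)),np.percentile(P[:,2],95))
    blk=cv2.cvtColor(p,cv2.COLOR_RGB2HSV);m=((blk[...,0]>100)&(blk[...,0]<125)&(blk[...,1]>110)).astype(np.uint8)*z
    C=cloud(n,m,d);print(np.median(C,0),np.percentile(C[:,:2],[3,97],axis=0))
cv2.imwrite("pics/g4.png",im);o=get_obs();print(o["eef_pos"],o["contact_force"],o["t"],o["gripper_width"])
E
```

```text
top 221 ((643.2788696289062, 182.4327850341797), (50.05042266845703, 28.045299530029297), 0.42378440499305725) 0.06169836625841474
[0.6261 0.1795 0.0559] [[0.6185 0.1687]
 [0.6637 0.1959]]
scene 210 ((642.1002807617188, 180.0112762451172), (52.02006912231445, 28.432384490966797), 2.4255783557891846) 0.06152439319402209
[0.6201 0.1743 0.0527] [[0.6164 0.1665]
 [0.6537 0.2114]]
[ 0.5747 -0.0217  0.1936] [-0.0703  0.8238 -0.047 ] 10.875 -0.0003353296461425344
```

View pics/g4.png

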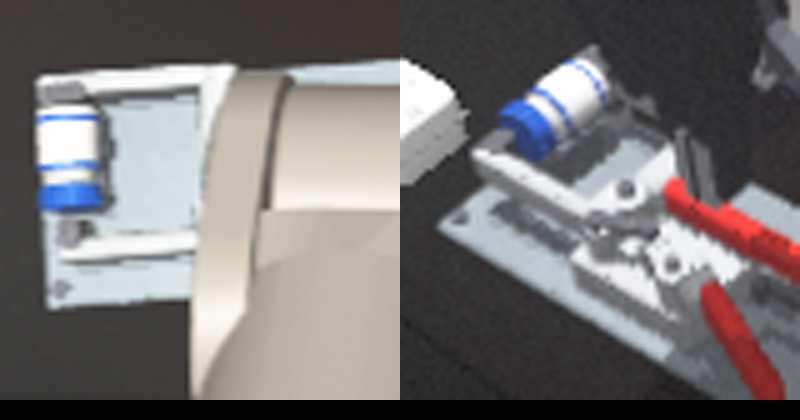

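The cartridge lies squarely in the cradle, centre ≈(0.6427,0.182), with the noses aligned (top crop cap (72,197), moving nose (70,235)). Fingers are shut; next is to stand them on the outer side of the moving handle.

{"name": "drive_tool", "arguments": {"increments": [{"claw": 0,"dx": 0.03,"dy": 0.004,"dz": 0,"wx": 0,"wy": 0,"wz": 0},{"claw": 0,"dx": 0,"dy": 0,"dz": 0.04,"wx": 0,"wy": 0,"wz": 0},{"claw": 0,"dx": 0,"dy": 0,"dz": 0.04,"wx": 0,"wy": 0,"wz": 0},{"claw": 0,"dx": 0,"dy": 0,"dz": 0.035,"wx": 0,"wy": 0,"wz": 0},{"claw": 0,"dx": 0,"dy": 0,"dz": 0.018,"wx": 0,"wy": 0,"wz": 0},{"claw": 0,"dx": 0,"dy": 0,"dz": 0,"wx": 0,"wy": 0,"wz": 0},{"claw": 0,"dx": 0,"dy": 0,"dz": 0,"wx": 0,"wy": 0,"wz": 0}]}}

```text
t: 11.75
eef_pos: [0.5452, -0.0201, 0.0614]
tool_rot: [0.001, -0.032, 0.999, 0.0]
contact_force: [-0.2, 0.4, 0.6]
gripper_width: -0.0
grasp_force: 0.0
```

```bash
python3 - <<'E'
from h import *
im=np.zeros((420,800,3),np.uint8)
for i,(n,b) in enumerate((("top",(200,190,80,80)),("scene",(185,150,90,90)))):
    p,d=read_camera(n);u,v,w,h=b;im[:400,i*400:i*400+400]=cv2.resize(p[v:v+h,u:u+w,::-1],(400,400),interpolation=cv2.INTER_CUBIC)
cv2.imwrite("pics/g5.png",im);o=get_obs();print(o["eef_pos"],o["contact_force"],o["t"])
E
```

```text
[ 0.54513331 -0.02013293  0.0615942 ] [0.34405659 0.17620525 0.77149829] 11.85
```

View pics/g5.png

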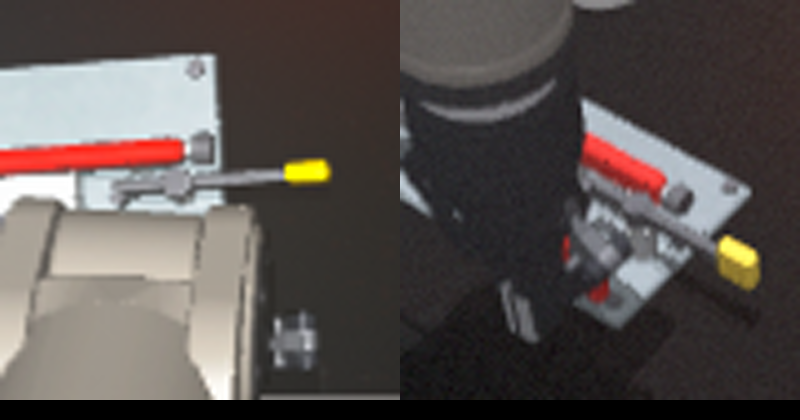

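The fingers stand outside the red handle (scene crop (600,290)), clear of the yellow lever. Pushing now.

{"name": "drive_tool", "arguments": {"increments": [{"claw": 0,"dx": -0.01,"dy": 0,"dz": 0,"wx": 0,"wy": 0,"wz": 0},{"claw": 0,"dx": -0.004,"dy": 0,"dz": 0,"wx": 0,"wy": 0,"wz": 0},{"claw": 0,"dx": -0.004,"dy": 0,"dz": 0,"wx": 0,"wy": 0,"wz": 0},{"claw": 0,"dx": -0.004,"dy": 0,"dz": 0,"wx": 0,"wy": 0,"wz": 0}]}}

```text
t: 12.35
eef_pos: [0.5651, -0.0189, 0.06]
tool_rot: [-0.001, -0.032, 0.999, -0.0]
contact_force: [-6.7, -0.3, 3.2]
gripper_width: -0.0
grasp_force: 2.8
```

{"name": "drive_tool", "arguments": {"increments": [{"claw": 0,"dx": -0.003,"dy": 0,"dz": 0,"wx": 0,"wy": 0,"wz": 0},{"claw": 0,"dx": -0.003,"dy": 0,"dz": 0,"wx": 0,"wy": 0,"wz": 0},{"claw": 0,"dx": 0,"dy": 0,"dz": 0,"wx": 0,"wy": 0,"wz": 0}]}}

```text
t: 12.72
eef_pos: [0.5693, -0.019, 0.0594]
tool_rot: [-0.003, -0.031, 1.0, -0.0]
contact_force: [-6.7, -0.9, 2.8]
gripper_width: -0.001
grasp_force: 3.5
```

{"name": "drive_tool", "arguments": {"increments": [{"claw": 0,"dx": -0.003,"dy": 0,"dz": 0,"wx": 0,"wy": 0,"wz": 0},{"claw": 0,"dx": -0.003,"dy": 0,"dz": 0,"wx": 0,"wy": 0,"wz": 0},{"claw": 0,"dx": -0.003,"dy": 0,"dz": 0,"wx": 0,"wy": 0,"wz": 0},{"claw": 0,"dx": 0,"dy": 0,"dz": 0,"wx": 0,"wy": 0,"wz": 0}]}}

```text
t: 13.22
eef_pos: [0.5761, -0.0192, 0.0588]
tool_rot: [-0.005, -0.031, 1.0, -0.0]
contact_force: [-11.2, -2.4, 4.8]
gripper_width: -0.003
grasp_force: 5.2
```

{"name": "drive_tool", "arguments": {"increments": [{"claw": 0,"dx": -0.003,"dy": 0,"dz": 0,"wx": 0,"wy": 0,"wz": 0},{"claw": 0,"dx": -0.003,"dy": 0,"dz": 0,"wx": 0,"wy": 0,"wz": 0},{"claw": 0,"dx": 0,"dy": 0,"dz": 0,"wx": 0,"wy": 0,"wz": 0}]}}

```text
t: 13.6
eef_pos: [0.5811, -0.0195, 0.0586]
tool_rot: [-0.006, -0.031, 1.0, -0.001]
contact_force: [-12.4, -3.7, 5.3]
gripper_width: 0.004
grasp_force: 6.2
```

{"name": "drive_tool", "arguments": {"increments": [{"claw": 0,"dx": -0.003,"dy": 0,"dz": 0,"wx": 0,"wy": 0,"wz": 0},{"claw": 0,"dx": -0.002,"dy": 0,"dz": 0,"wx": 0,"wy": 0,"wz": 0},{"claw": 0,"dx": 0,"dy": 0,"dz": 0,"wx": 0,"wy": 0,"wz": 0}]}}

```text
t: 13.98
eef_pos: [0.5873, -0.0199, 0.0587]
tool_rot: [-0.005, -0.03, 1.0, -0.001]
contact_force: [-9.2, -5.7, 1.7]
gripper_width: -0.001
grasp_force: 4.4
```

{"name": "drive_tool", "arguments": {"increments": [{"claw": 0,"dx": -0.002,"dy": 0,"dz": 0,"wx": 0,"wy": 0,"wz": 0},{"claw": 0,"dx": -0.002,"dy": 0,"dz": 0,"wx": 0,"wy": 0,"wz": 0},{"claw": 0,"dx": 0,"dy": 0,"dz": 0,"wx": 0,"wy": 0,"wz": 0}]}}

```text
t: 14.35
eef_pos: [0.5943, -0.0181, 0.0594]
tool_rot: [-0.002, -0.031, 1.0, -0.0]
contact_force: [-2.3, -1.1, -0.8]
gripper_width: 0.002
grasp_force: 1.3
```

Near dead centre now: the force has dropped to about 2 N. Continuing in small steps onto the stop.

{"name": "drive_tool", "arguments": {"increments": [{"claw": 0,"dx": -0.002,"dy": 0,"dz": 0,"wx": 0,"wy": 0,"wz": 0},{"claw": 0,"dx": -0.002,"dy": 0,"dz": 0,"wx": 0,"wy": 0,"wz": 0},{"claw": 0,"dx": 0,"dy": 0,"dz": 0,"wx": 0,"wy": 0,"wz": 0}]}}

```text
t: 14.72
eef_pos: [0.5985, -0.0166, 0.0601]
tool_rot: [-0.002, -0.032, 0.999, 0.0]
contact_force: [-6.9, -1.7, 4.5]
gripper_width: -0.0
grasp_force: 3.6
```

{"name": "drive_tool", "arguments": {"increments": [{"claw": 0,"dx": -0.002,"dy": 0,"dz": 0,"wx": 0,"wy": 0,"wz": 0},{"claw": 0,"dx": 0,"dy": 0,"dz": 0,"wx": 0,"wy": 0,"wz": 0}]}}

```text
t: 14.98
eef_pos: [0.5985, -0.0166, 0.0599]
tool_rot: [-0.004, -0.032, 0.999, 0.0]
contact_force: [-12.0, -1.1, 8.8]
gripper_width: 0.001
grasp_force: 6.3
```

{"name": "drive_tool", "arguments": {"increments": [{"claw": 0,"dx": -0.0005,"dy": 0,"dz": 0,"wx": 0,"wy": 0,"wz": 0},{"claw": 0,"dx": 0,"dy": 0,"dz": 0,"wx": 0,"wy": 0,"wz": 0}]}}

```text
t: 15.22
eef_pos: [0.5986, -0.0166, 0.0599]
tool_rot: [-0.004, -0.032, 0.999, 0.0]
contact_force: [-13.7, -1.2, 9.1]
gripper_width: 0.004
grasp_force: 7.0
```

{"name": "drive_tool", "arguments": {"increments": [{"claw": 0,"dx": 0,"dy": 0,"dz": 0,"wx": 0,"wy": 0,"wz": 0},{"claw": 0,"dx": 0,"dy": 0,"dz": 0,"wx": 0,"wy": 0,"wz": 0},{"claw": 0,"dx": 0,"dy": 0,"dz": 0,"wx": 0,"wy": 0,"wz": 0},{"claw": 0,"dx": 0,"dy": 0,"dz": 0,"wx": 0,"wy": 0,"wz": 0},{"claw": 0,"dx": 0,"dy": 0,"dz": 0,"wx": 0,"wy": 0,"wz": 0},{"claw": 0,"dx": 0,"dy": 0,"dz": 0,"wx": 0,"wy": 0,"wz": 0},{"claw": 0,"dx": 0,"dy": 0,"dz": 0,"wx": 0,"wy": 0,"wz": 0},{"claw": 0,"dx": 0,"dy": 0,"dz": 0,"wx": 0,"wy": 0,"wz": 0}]}}

```text
t: 16.23
eef_pos: [0.5986, -0.0166, 0.0599]
tool_rot: [-0.004, -0.032, 0.999, 0.0]
contact_force: [-13.8, -3.0, 9.1]
gripper_width: 0.002
grasp_force: 6.9
```

{"name": "drive_tool", "arguments": {"increments": [{"claw": 0,"dx": 0.006,"dy": 0,"dz": 0,"wx": 0,"wy": 0,"wz": 0},{"claw": 0,"dx": 0.008,"dy": 0,"dz": 0,"wx": 0,"wy": 0,"wz": 0},{"claw": 0,"dx": 0.012,"dy": 0,"dz": 0,"wx": 0,"wy": 0,"wz": 0},{"claw": 0,"dx": 0.012,"dy": 0,"dz": 0,"wx": 0,"wy": 0,"wz": 0},{"claw": 0,"dx": 0,"dy": 0,"dz": 0,"wx": 0,"wy": 0,"wz": 0},{"claw": 0,"dx": 0,"dy": 0,"dz": 0,"wx": 0,"wy": 0,"wz": 0},{"claw": 0,"dx": 0,"dy": -0.03,"dz": 0,"wx": 0,"wy": 0,"wz": 0},{"claw": 0,"dx": 0,"dy": -0.03,"dz": 0,"wx": 0,"wy": 0,"wz": 0},{"claw": 0,"dx": 0,"dy": 0,"dz": 0,"wx": 0,"wy": 0,"wz": 0},{"claw": 0,"dx": 0,"dy": 0,"dz": 0,"wx": 0,"wy": 0,"wz": 0}]}}

```text
t: 17.48
eef_pos: [0.5686, -0.0781, 0.0602]
tool_rot: [0.0, -0.032, 0.999, 0.0]
contact_force: [-0.2, 0.6, 0.4]
gripper_width: 0.0
grasp_force: 0.0
```

```bash
python3 - <<'E'
from m import *
np.set_printoptions(precision=4,suppress=True)
im=np.zeros((420,800,3),np.uint8)
for i,(n,b) in enumerate((("top",(150,185,130,130)),("scene",(165,130,105,105)))):
    p,d=read_camera(n);u,v,w,h=b;im[:400,i*400:i*400+400]=cv2.resize(p[v:v+h,u:u+w,::-1],(400,400),interpolation=cv2.INTER_CUBIC)
    m=blob(p,"yel",(245,190,30,45));P=cloud(n,m,d);P=P[P[:,2]>.045];print(n,len(P),P.mean(0) if len(P) else 0)
cv2.imwrite("pics/g6.png",im);o=get_obs();print(o["eef_pos"],o["contact_force"],o["t"])
E
```

```text
Traceback (most recent call last):
IndexError: too many indices for array: array is 1-dimensional, but 2 were indexed
```

```bash
python3 - <<'E'
from m import *
im=np.zeros((420,800,3),np.uint8)
for i,(n,b) in enumerate((("top",(150,185,130,130)),("scene",(165,130,105,105)))):
    p,d=read_camera(n);u,v,w,h=b;im[:400,i*400:i*400+400]=cv2.resize(p[v:v+h,u:u+w,::-1],(400,400),interpolation=cv2.INTER_CUBIC)
cv2.imwrite("pics/g6.png",im);print(get_obs()["eef_pos"])
E
```

```text
[ 0.56843704 -0.07737547  0.06021849]
```

View pics/g6.png

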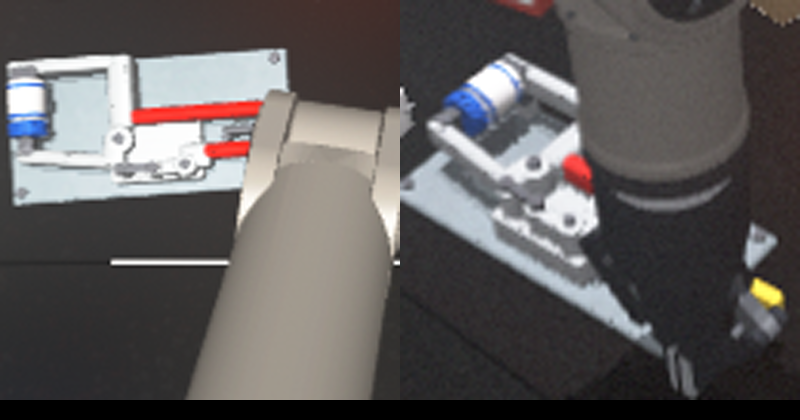

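The handle is locked parallel to the fixed one, the cap is pressed in and the cartridge sits in the cradle (top crop (27,105)). Now the yellow lever.

{"name": "drive_tool", "arguments": {"increments": [{"claw": 0,"dx": -0.02,"dy": 0,"dz": 0,"wx": 0,"wy": 0,"wz": 0},{"claw": 0,"dx": -0.016,"dy": 0,"dz": 0,"wx": 0,"wy": 0,"wz": 0},{"claw": 0,"dx": -0.007,"dy": 0,"dz": 0,"wx": 0,"wy": 0,"wz": 0},{"claw": 0,"dx": -0.004,"dy": 0,"dz": 0,"wx": 0,"wy": 0,"wz": 0},{"claw": 0,"dx": -0.003,"dy": 0,"dz": 0,"wx": 0,"wy": 0,"wz": 0},{"claw": 0,"dx": -0.003,"dy": 0,"dz": 0,"wx": 0,"wy": 0,"wz": 0},{"claw": 0,"dx": 0,"dy": 0,"dz": 0,"wx": 0,"wy": 0,"wz": 0}]}}

```text
t: 18.5
eef_pos: [0.6204, -0.0755, 0.0601]
tool_rot: [-0.001, -0.032, 1.0, 0.0]
contact_force: [-3.0, 0.1, 1.2]
gripper_width: 0.004
grasp_force: 0.9
```

{"name": "drive_tool", "arguments": {"increments": [{"claw": 0,"dx": -0.003,"dy": 0,"dz": 0,"wx": 0,"wy": 0,"wz": 0},{"claw": 0,"dx": -0.003,"dy": 0,"dz": 0,"wx": 0,"wy": 0,"wz": 0},{"claw": 0,"dx": 0,"dy": 0,"dz": 0,"wx": 0,"wy": 0,"wz": 0}]}}

```text
t: 18.88
eef_pos: [0.6273, -0.0751, 0.0602]
tool_rot: [0.0, -0.032, 0.999, -0.0]
contact_force: [-2.5, -0.4, 1.5]
gripper_width: -0.0
grasp_force: 1.1
```

{"name": "drive_tool", "arguments": {"increments": [{"claw": 0,"dx": -0.003,"dy": 0,"dz": 0,"wx": 0,"wy": 0,"wz": 0},{"claw": 0,"dx": 0,"dy": 0,"dz": 0,"wx": 0,"wy": 0,"wz": 0},{"claw": 0,"dx": 0.01,"dy": 0,"dz": 0,"wx": 0,"wy": 0,"wz": 0},{"claw": 0,"dx": 0.02,"dy": -0.01,"dz": 0,"wx": 0,"wy": 0,"wz": 0},{"claw": 0,"dx": 0.01,"dy": -0.01,"dz": 0,"wx": 0,"wy": 0,"wz": 0},{"claw": 0,"dx": 0,"dy": 0,"dz": -0.04,"wx": 0,"wy": 0,"wz": 0},{"claw": 0,"dx": 0,"dy": 0,"dz": -0.05,"wx": 0,"wy": 0,"wz": 0},{"claw": 0,"dx": 0,"dy": -0.05,"dz": -0.05,"wx": 0,"wy": 0,"wz": 0},{"claw": 0,"dx": 0,"dy": -0.05,"dz": 0,"wx": 0,"wy": 0,"wz": 0},{"claw": 0,"dx": 0,"dy": -0.05,"dz": 0,"wx": 0,"wy": 0,"wz": 0},{"claw": 0,"dx": 0,"dy": 0,"dz": 0,"wx": 0,"wy": 0,"wz": 0},{"claw": 0,"dx": 0,"dy": 0,"dz": 0,"wx": 0,"wy": 0,"wz": 0}]}}

```text
t: 20.38
eef_pos: [0.6007, -0.2411, 0.1945]
tool_rot: [0.0, -0.031, 1.0, 0.0]
contact_force: [0.2, 1.0, -0.4]
gripper_width: 0.002
grasp_force: 0.0
```

```bash
python3 - <<'E'
from m import *
im=np.zeros((420,800,3),np.uint8)
for i,(n,b) in enumerate((("top",(150,150,150,150)),("scene",(160,130,115,115)))):
    p,d=read_camera(n);u,v,w,h=b;im[:400,i*400:i*400+400]=cv2.resize(p[v:v+h,u:u+w,::-1],(400,400),interpolation=cv2.INTER_CUBIC)
    z=np.zeros((420,560),np.uint8);u,v,w,h={"top":(148,205,32,40),"scene":(165,140,40,40)}[n];z[v:v+h,u:u+w]=1
    P=cloud(n,z,d);P=P[(P[:,2]>.045)&(P[:,2]<.075)&(abs(P[:,0]-.6425)<.026)&(abs(P[:,1]-.183)<.03)]
    print(n,cv2.minAreaRect((P[:,:2]*1000).astype(np.float32)),np.percentile(P[:,2],95))
cv2.imwrite("pics/g7.png",im);o=get_obs();print(o["eef_pos"],o["contact_force"],o["t"])
E
```

```text
top ((646.2408447265625, 182.6985626220703), (44.4141731262207, 26.814184188842773), 1.7171449661254883) 0.06152326799001884
scene ((644.97119140625, 180.4816131591797), (46.34103012084961, 27.66173553466797), 3.1297621726989746) 0.061280597241569736
[ 0.60101907 -0.23956222  0.19437811] [ 0.31576003 -0.06209734  0.04635338] 20.475
```

View pics/g7.png

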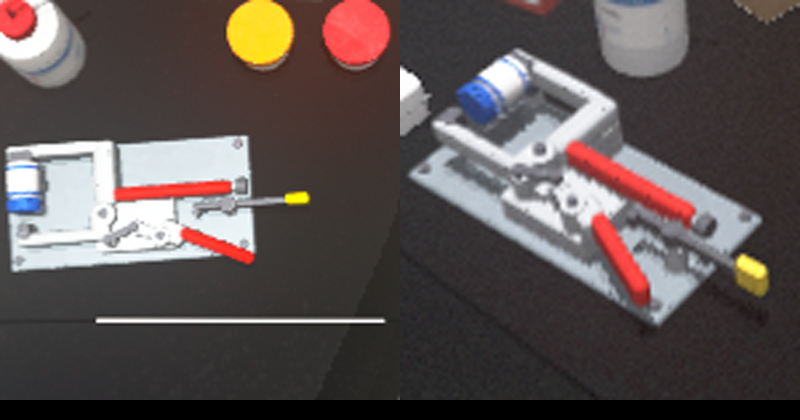

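The handle has sprung open at crop (218,245), the lever is back, and the cartridge lies in the cradle, about 5 to 6 mm shorter. The cups have not moved. Handing in.

```bash
python3 -c "
from station import *
print(hand_in())"
```

```text
the job is handed in; nothing more can be done
None
```

I closed the cartridge in the pliers, they stayed locked on their own, and the lever sprang them open with the cartridge still in the cradle; I handed the job in at about 20.5 s, and no verdict came back.

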